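# Feel which lane of the tin rack has room and slide the spare tin home

## Task

Only one lane of the three-lane tin rack has room for another tin behind its front tin, but the rear half is covered: with the fingers, press gently on the front tins to feel which ones are backed up and which one gives, and ease that one in by two or three centimetres. Then slide the spare tin, standing and never lifted since the lids are loose, into the lane with room so that it pushes the front tin back, until you feel the lane stop and the spare tin is fully inside the rack's mouth. Never press hard, keep all tins standing in the rack, and do not move the other things on the shelf.

Things in the scene. Friction and masses are not known exactly. Their poses are not given: they have to be found in the camera images.
- spare_mid (a point): The spare scouring-powder tin standing by itself on the shelf: upright steel cylinder, green band, flat press-on lid; 76 mm in diameter (too wide for many grippers), 72 mm high, 0.28 to 0.42 kg; it starts to slide at 1.4 to 2.9 N when pushed low, and tips if pushed higher than about 50 mm above the shelf. The point is its centre, 36 mm above the shelf.
- tin_1_mid (a point): Front tin of the right-hand lane (robot's right, -y of rack_mouth), like the spare. The point is its centre, 36 mm above the shelf. It starts with its near face just inside the mouth. If another tin stands hidden behind it, it stops hard after at most 10 mm when pressed inwards; if there is room, it goes on sliding easily for about 80 mm.
- tin_2_mid (a point): Front tin of the middle lane, like tin_1. The point is its centre, 36 mm above the shelf. Which of the three lanes has room is drawn afresh each time and does not show from outside.
- tin_3_mid (a point): Front tin of the left-hand lane (+y of rack_mouth), like tin_1. The point is its centre, 36 mm above the shelf.
- rack_mouth (a point): Middle of the tin rack's open mouth, which faces the robot, 36 mm above the shelf. x axis: straight into the lanes, away from the robot; y axis: across them, to the robot's left. Lane centre lines at y = -98, 0 and +98 mm. A lane takes two tins: its back panel is at x = 160 mm, so the second tin comes home with its centre at x = 46 mm, its near face 8 mm inside the mouth.
- tin_rack: The tin rack, fixed on the shelf: 302 mm wide, 164 mm deep, 84 mm high. Origin on the shelf under rack_mouth, same axes. Lanes are 92 mm wide inside (8 mm play each side of a tin), parted by chrome wires of 6 mm, 25 and 50 mm up. Open above from x = 0 to 75 mm; behind that a flat aluminium cover, top at 84 mm, hides the rear places. No floor, sill or lip: the tins slide on the bare shelf.
- mug: Empty white ceramic mug, 82 mm across, 92 mm high, bystander; origin at the centre of its underside.
- dish_brush: Blue plastic cleaning brush lying down, 305 mm long, 36 mm high, bystander; origin on the shelf near its middle, x axis along it towards the bristle head.
- scraper: Steel scraper with a black handle lying flat, 220 mm long, 75 mm wide, 18 mm high, bystander; origin on the shelf where handle meets blade, x axis towards the blade.
- spray_refill: Amber bottle with a blue cap, 68 mm across, 170 mm high, bystander; origin at the centre of its underside.
- polish_jar: Blue jar with a white cap, 68 mm across, 85 mm high, bystander; origin at the centre of its underside.
There are look-alikes about, which are no part of the job. What is shaped like the part that bears spare_mid but purple or red is not meant. Leave any pink look-alike of the part that bears tin_1_mid alone.

How it is judged:
By the outcome, as a careful person would: the job done as asked, in the order asked, and still so for the second after the job is handed in, with the robot touching nothing.
It also fails if it takes over 72 s, if anything falls off the work surface, if the arm or the gripper's body presses on something with over 40 N, if the wrist force passes 120 N, or if a joint passes its speed limit or range.

## Robot

A 6-joint arm with a two-finger parallel gripper is mounted at the origin on the work surface. World frame = base frame: x ahead of the robot, y to its left, z up, the work surface at z = 0. Lengths are in mm, angles in rad, forces in N, time in s.
With the tool pointing down it reaches from about 325 to 850 mm from the base axis. Payload 4.4 kg.
Tool frame: the origin (TCP) lies at the very end of the fingers, on their centre line; the grasp point (between the pads) lies 19 mm behind it; z points along the fingers, y is the direction in which the jaws open and shut (so a half turn about z gives the same grasp; the last joint's range is limited). The gripper opens to 94 mm and grips with 3 to 60 N. Pads are 16 mm wide; open, the fingers measure 119 mm over their backs; the gripper's body (75 mm by 177 mm) begins 78 mm behind the grasp point.
Start: joints at [0.964, 0.207, 1.542, -0, 1.393, -0.15], TCP at [253.629, 516.042, 205.447] pointing down, gripper open.
Joint ranges: [-2.73, 2.73], [-0.86, 2.22], [0.23, 2.46], [-1.11, 4.25], [0.08, 2.63], [-2.82, 2.82]. Speed limits (rad/s): [2.79, 2.79, 3.14, 3.14, 3.14, 3.14].

## Interface

Orientations are given as a rotation vector (axis times angle).
In Python, from workcell import state, snapshot, calibration, sign_off gives the robot as it stands.
- The arm moves only by the shell command python3 -m creep 'ROWS' [FORCE]. ROWS is JSON, a list of rows, each an object with "offset": the shift along the world's x, y, z in m, a list of three; "yaw": the turn about the world's z in degrees; "fingers": the opening in per cent of the stroke, from 0 (shut) to 100 (fully open). A call has 1 to 10 rows; each row shifts and turns the commanded pose from where the row before left it; what a row does not reach is not made up. A row lasts 1/10 s, in which the tool goes at most 50 mm and 8.59 degrees, less where a joint would pass 70% of its speed; a pose out of reach is approached as far as the arm can. A call with a gripper value outside its range is refused whole. The fingers move at their own pace and stop on an object; FORCE is the grip in N (left out, the last holds). Time passes only in rows, so rows that do not move let the fingers close. It gives the time, the measured TCP pose, the force and the opening at its end, in the units of the state.
- state(): the state, without advancing time (a new reading comes with each control period).
- snapshot(name): name is "side" or "top" or "wrist"; returns the picture (420x560x3 uint8, blue, green, red); there is no depth.
- calibration(name): a dict with "mtx" (3x3 intrinsics, pixels), "world_from_camera" (4x4, takes a point from camera to world coordinates). Camera axes: x right, y down, z forward; pixel columns grow to the right and rows downward; lengths in mm; the calibration is good to about 2 mm. A picture is of the moment at which its call begins: read the wrist's pose just before it. calibration takes no time and is no camera call; for the wrist camera it gives the pose at the moment of the call.
- sign_off(): hands the job in, once; it reports no verdict.
The state is a dict: "clock": time; "joints": joint angles; "qd": joint speeds; "joint_efforts": joint torques, N m; "tcp_pos": TCP position; "eef_rot": TCP orientation; "contact_force": force on the tool from outside, world axes, zero at the start; "wrist_torque": the same for the moment, N m; "gripper_width": finger opening in mm.
Only numpy, scipy, OpenCV 4.12 (cv2) and the standard library are available. Lean on these libraries where they do the work, as an engineer would, in place of code of your own. Each camera call takes 0.05 s, during which the arm holds its last target.

## Working session

There is one attempt and no reset: what is moved stays moved. The work goes in short steps, Python scripts to look and compute and a shell command to move; the robot and the scene stay as the last step left them, time stands still between calls to the robot, and variables do not carry over. Pictures are saved under pics/ and viewed, and the job is handed in when it is done.

```bash
mkdir -p pics; ls; python3 - <<'E'
from workcell import state,snapshot,calibration
import cv2
print(state())
for n in ("top","side","wrist"):
    c=calibration(n); print(n,c)
    cv2.imwrite(f"pics/{n}0.png",snapshot(n))
E
```

```text
pics
{'clock': 0.0, 'joints': array([ 9.63516756e-01,  2.07441698e-01,  1.54294473e+00, -2.25014321e-05,
        1.39350643e+00, -1.50515377e-01]), 'qd': array([ 1.94599920e-03,  4.28548570e-05,  8.32511822e-04, -4.04490926e-04,
        1.95919077e-03,  1.11943239e-03]), 'joint_efforts': array([ 1.21865669e-04, -3.70874727e+01, -2.81421518e+01,  6.99022785e-02,
        3.58620426e-02, -1.56059891e-04]), 'tcp_pos': array([253.15709607, 515.36555082, 204.2828866 ]), 'eef_rot': array([-0.71106814, -3.05920891,  0.00336887]), 'contact_force': array([-0.36771968, -0.20297385, -0.36309789]), 'wrist_torque': array([ 0.00407458, -0.01626225, -0.05802222]), 'gripper_width': 94.172056580157}
top {'mtx': array([[434.73849452,   0.        , 279.14016652],
       [  0.        , 434.73849452, 205.13372252],
       [  0.        ,   0.        ,   1.        ]]), 'world_from_camera': array([[ 1.70740423e-02, -9.96971267e-01,  7.58733758e-02,
         4.98134471e+02],
       [-9.99843963e-01, -1.66807754e-02,  5.81395314e-03,
        -5.40393114e+01],
       [-4.53071749e-03, -7.59608044e-02, -9.971005
[... 483 characters left out ...]
    [-1.42695268e-02, -6.45208232e-01, -7.63873496e-01,
         1.01612706e+03],
       [ 0.00000000e+00,  0.00000000e+00,  0.00000000e+00,
         1.00000000e+00]])}
wrist {'mtx': array([[317.37083928,   0.        , 283.55332899],
       [  0.        , 317.37083928, 212.76524271],
       [  0.        ,   0.        ,   1.        ]]), 'world_from_camera': array([[ 4.40688693e-01,  8.63768744e-01,  2.44329763e-01,
         1.82488200e+02],
       [ 8.97658399e-01, -4.23535576e-01, -1.21766230e-01,
         5.51157182e+02],
       [-1.69551672e-03,  2.72985665e-01, -9.62016607e-01,
         3.82977784e+02],
       [ 0.00000000e+00,  0.00000000e+00,  0.00000000e+00,
         1.00000000e+00]])}
```

View pics/top0.png

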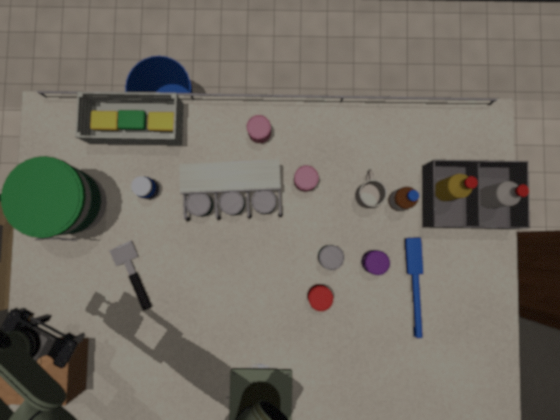

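View pics/side0.png

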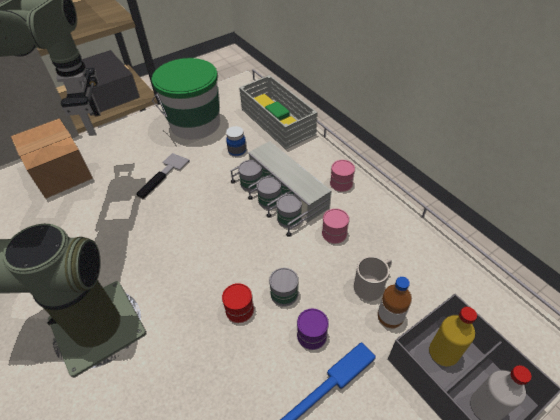

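View pics/wrist0.png

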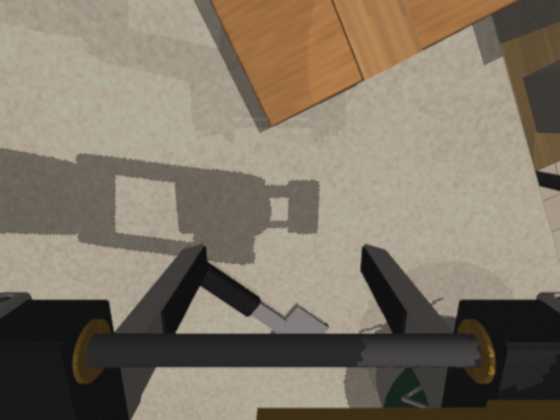

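The top view shows the rack at about (232,190), with front lids at (199,204), (232,203) and (264,202). The candidates for the spare are the grey/green tin at top (332,257) / side (284,286), the purple one at top (376,262) and the red one at top (320,297). The pink ones at (259,127) and (306,178) are look-alikes of the rack tins. Only the grey/green tin fits the spare, so I'll confirm it in a crop and measure.

```bash
cat > h.py <<'E'
import numpy as np,cv2
from workcell import state,snapshot,calibration
def ray(n,u,v,z,c=None):
    c=c or calibration(n);K=c["mtx"];T=np.array(c["world_from_camera"])
    d=T[:3,:3]@np.linalg.solve(K,[u,v,1.]);o=T[:3,3]
    return (o+d*(z-o[2])/d[2])
def proj(n,p,c=None):
    c=c or calibration(n);T=np.linalg.inv(c["world_from_camera"]);q=T[:3,:3]@np.array(p)+T[:3,3];q=c["mtx"]@q
    return q[:2]/q[2]
E
python3 - <<'E'
from h import *
t=cv2.imread("pics/top0.png");s=cv2.imread("pics/side0.png")
a=cv2.resize(t[150:310,170:400],None,fx=3.4,fy=3.4,interpolation=cv2.INTER_CUBIC)
cv2.imwrite("pics/topc.png",a)
b=cv2.resize(s[130:330,215:395],None,fx=3,fy=3,interpolation=cv2.INTER_CUBIC)
cv2.imwrite("pics/sidec.png",b)
for n,u,v in (("top",332,257),("top",199,204),("top",232,203),("top",264,202),("side",284,279),("side",251,170),("side",270,186),("side",289,205)):
    print(n,u,v,ray(n,u,v,72).round(1))
E
```

```text
top 332 257 [ 444.7 -207.4   72. ]
top 199 204 [597.3 196.3  72. ]
top 232 203 [602.   96.4  72. ]
top 264 202 [ 6.066e+02 -4.000e-01  7.200e+01]
side 284 279 [ 444.6 -208.6   72. ]
side 251 170 [595.6 183.5  72. ]
side 270 186 [604.   88.6  72. ]
side 289 205 [604.9  -9.7  72. ]
```

View pics/topc.png

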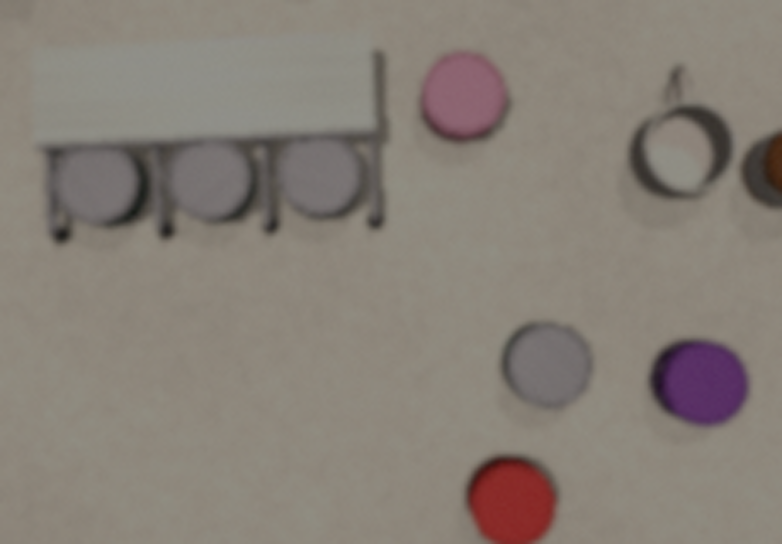

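View pics/sidec.png

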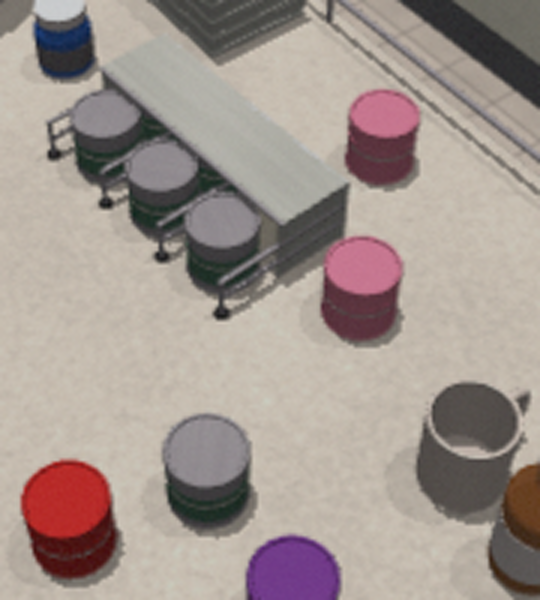

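```bash
python3 - <<'E'
from h import *
T=lambda u,v,z:ray("top",170+(u+.5)/3.4-.5,150+(v+.5)/3.4-.5,z)
S=lambda u,v,z:ray("side",215+(u+.5)/3-.5,130+(v+.5)/3-.5,z)
print("lids top");[print(T(*p,72).round(1)) for p in((98,184),(212,180),(321,177),(547,364))]
print("lids side");[print(S(*p,72).round(1)) for p in((106,120),(162,171),(222,221),(207,450))]
print("feet top z=0/5/53");[print(T(*p,0).round(1),T(*p,53).round(1)) for p in((61,233),(166,230),(271,226),(376,220))]
print("feet side");[print(S(*p,2).round(1)) for p in((54,154),(105,202),(161,256),(221,313))]
print("cover top");[print(T(*p,84).round(1)) for p in((36,146),(384,135),(34,50),(382,40))]
print("cover side");[print(S(*p,84).round(1)) for p in((103,75),(285,224),(165,36),(349,185))]
E
```

```text
lids top
[598.  197.9  72. ]
[603.2  96.4  72. ]
[ 6.075e+02 -6.000e-01  7.200e+01]
[ 445.5 -203.    72. ]
lids side
[593.8 186.7  72. ]
[599.1  88.7  72. ]
[608.   -3.7  72. ]
[ 442.7 -209.7   72. ]
feet top z=0/5/53
[556.8 245.    0. ] [554.6 233.5  53. ]
[561.3 146.6   0. ] [558.9 138.9  53. ]
[566.7  48.3   0. ] [564.1  44.4  53. ]
[574. -50.   0.] [571.1 -50.1  53. ]
feet side
[553.  240.9   2. ]
[559.4 145.3   2. ]
[564.8  46.    2. ]
[570.9 -51.7   2. ]
cover top
[629.8 251.5  84. ]
[644.7 -56.   84. ]
[715.5 256.2  84. ]
[729.5 -52.8  84. ]
cover side
[623.3 236.9  84. ]
[648.7 -52.3  84. ]
[713.9 250.3  84. ]
[732. -49.  84.]
```

```bash
python3 -m creep '[{"offset":[0.028,-0.032,0],"yaw":3.6,"fingers":40},{"offset":[0.028,-0.032,0],"yaw":3.6,"fingers":40},{"offset":[0.028,-0.032,0],"yaw":3.6,"fingers":40},{"offset":[0.028,-0.032,0],"yaw":3.6,"fingers":40},{"offset":[0.028,-0.032,0],"yaw":3.6,"fingers":40},{"offset":[0.028,-0.032,0],"yaw":3.6,"fingers":40},{"offset":[0.028,-0.032,0],"yaw":3.6,"fingers":40},{"offset":[0.028,-0.032,0],"yaw":3.6,"fingers":40},{"offset":[0.028,-0.034,0],"yaw":0.5,"fingers":40},{"offset":[0.026,-0.034,0],"yaw":0,"fingers":40}]'
cat > st.py <<'E'
from h import *
from scipy.spatial.transform import Rotation as R
M=np.array([561.5,95.]);a=np.radians(3.2);U=np.array([np.cos(a),np.sin(a)]);V=np.array([-U[1],U[0]])
s=state();t=s["tcp_pos"];Rm=R.from_rotvec(s["eef_rot"]).as_matrix()
print("t",round(s["clock"],2),"tcp",t.round(1),"rack",((t[:2]-M)@U).round(1),((t[:2]-M)@V).round(1),"jawdir",np.degrees(np.arctan2(Rm[1,1],Rm[0,1])).round(1),"tilt",Rm[:2,2].round(3),"F",s["contact_force"].round(2),"w",round(s["gripper_width"],1),"j",s["joints"].round(2))
E
python3 st.py
```

```text
clock: 1.15
tcp_pos: [532.4, 190.5, 205.1]
eef_rot: [0.086, -3.14, -0.0]
contact_force: [0.7, -0.4, -0.3]
gripper_width: 37.9
t 1.15 tcp [532.4 190.5 205.1] rack -23.7 97.0 jawdir 93.1 tilt [-0.  0.] F [ 0.71 -0.39 -0.28] w 37.9 j [ 0.19  0.19  1.57  0.    1.39 -1.43]
```

```bash
python3 - <<'E'
from h import *
c=calibration("wrist");im=snapshot("wrist");cv2.imwrite("pics/w1.png",im)
np.save("w1c.npy",c["world_from_camera"])
K=c["mtx"];print(c["world_from_camera"].round(2))
E
```

```text
[[-6.0000e-02  9.6000e-01  2.7000e-01  4.5352e+02]
 [ 1.0000e+00  5.0000e-02  2.0000e-02  1.8641e+02]
 [ 0.0000e+00  2.7000e-01 -9.6000e-01  3.8370e+02]
 [ 0.0000e+00  0.0000e+00  0.0000e+00  1.0000e+00]]
```

View pics/w1.png

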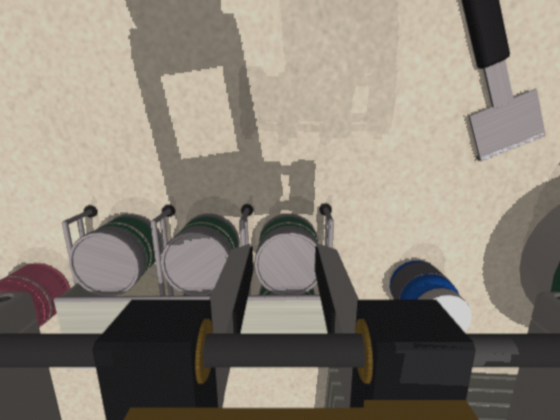

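The wrist view shows the three front lids at about (287,259), (199,257) and (110,258). The posts' feet are at (326,209), (247,210), (168,211) and (90,211). The scraper is at (500,90) and the jar at (430,295).

```bash
python3 - <<'E'
from h import *
c=calibration("wrist")
for p in ((287,260),(199,258),(110,258)): print("lid",ray("wrist",*p,72,c).round(1))
for p in ((326,209),(247,210),(168,211),(90,211)): print("foot",ray("wrist",*p,3,c).round(1))
for p in ((376,262),(320,297),(306,178)): print("top",ray("top",*p,72).round(1))
print(proj("wrist",(532.4,190.5,205),c))
E
```

```text
lid [598.6 191.4  72. ]
lid [601.2  97.6  72. ]
lid [606.1   2.6  72. ]
foot [558.7 238.2   3. ]
foot [565.  140.2   3. ]
foot [571.4  41.7   3. ]
foot [576.4 -55.8   3. ]
top [ 432.1 -339.1   72. ]
top [ 325.8 -172.6   72. ]
top [ 681.9 -126.6   72. ]
[292.53878565 251.62067603]
```

```bash
python3 -m creep '[{"offset":[0,0.001,-0.045],"yaw":0,"fingers":40},{"offset":[0,0,-0.045],"yaw":0,"fingers":40},{"offset":[0,0,-0.045],"yaw":0,"fingers":40},{"offset":[0,0,-0.04],"yaw":0,"fingers":40},{"offset":[0,0,-0.006],"yaw":0,"fingers":40},{"offset":[0,0,0],"yaw":0,"fingers":40}]'; python3 st.py
python3 - <<'E'
from h import *
cv2.imwrite("pics/s1.png",snapshot("side")[100:300,180:380].repeat(3,0).repeat(3,1))
E
```

```text
clock: 1.8
tcp_pos: [530.3, 192.9, 23.3]
eef_rot: [0.086, -3.137, 0.001]
contact_force: [-0.2, -0.1, 0.2]
gripper_width: 37.7
t 1.8 tcp [530.3 192.9  23.3] rack -25.7 99.5 jawdir 93.1 tilt [-0.003 -0.001] F [-0.17 -0.1   0.17] w 37.7 j [ 0.2   0.4   1.71  0.    1.04 -1.43]
```

View pics/s1.png

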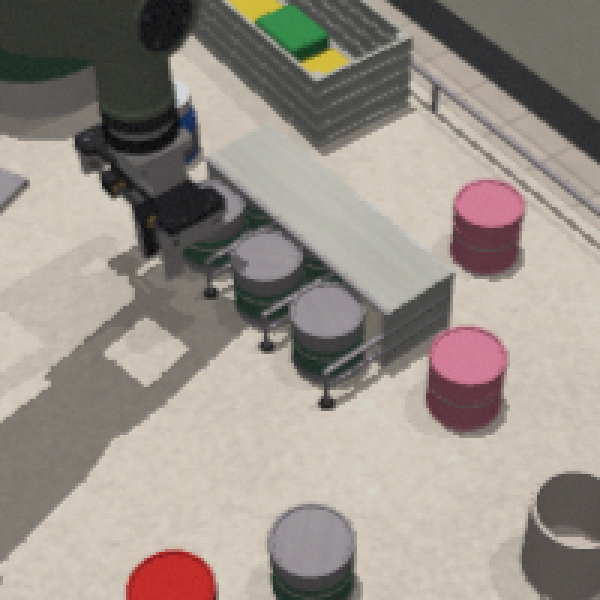

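```bash
python3 -m creep '[{"offset":[0.004,-0.0005,0],"yaw":0,"fingers":40},{"offset":[0.004,0,0],"yaw":0,"fingers":40},{"offset":[0.004,0,0],"yaw":0,"fingers":40},{"offset":[0.004,0,0],"yaw":0,"fingers":40},{"offset":[0.002,0,0],"yaw":0,"fingers":40},{"offset":[0.002,0,0],"yaw":0,"fingers":40}]'; python3 -m creep '[{"offset":[0.001,0,0],"yaw":0,"fingers":40},{"offset":[0.001,0,0],"yaw":0,"fingers":40},{"offset":[0,0,0],"yaw":0,"fingers":40}]'; python3 st.py
```

```text
clock: 2.45
tcp_pos: [551.9, 192.5, 24.6]
eef_rot: [-0.086, 3.14, 0.0]
contact_force: [0.0, -0.2, -1.1]
gripper_width: 37.9
clock: 2.75
tcp_pos: [553.6, 192.5, 24.3]
eef_rot: [0.086, -3.14, 0.0]
contact_force: [-0.4, -0.2, 0.9]
gripper_width: 37.5
t 2.75 tcp [553.6 192.5  24.3] rack -2.4 97.8 jawdir 93.1 tilt [-0. -0.] F [-0.4  -0.19  0.92] w 37.5 j [ 0.19  0.44  1.65  0.    1.05 -1.44]
```

Now 1 mm steps, reading the force after each few.

```bash
for i in 1 2; do python3 -m creep '[{"offset":[0.001,0,0],"yaw":0,"fingers":40},{"offset":[0.001,0,0],"yaw":0,"fingers":40}]' | sed -n '2p;4p'; done; python3 st.py
```

```text
tcp_pos: [555.5, 192.5, 24.4]
contact_force: [-0.7, -0.2, 0.6]
tcp_pos: [556.6, 192.7, 24.3]
contact_force: [-2.4, 0.1, 1.3]
t 3.15 tcp [556.6 192.7  24.3] rack 0.6 97.8 jawdir 93.1 tilt [-0.002  0.   ] F [-2.39  0.14  1.3 ] w 37.6 j [ 0.19  0.44  1.64  0.    1.06 -1.44]
```

```bash
python3 -m creep '[{"offset":[0.001,0,0],"yaw":0,"fingers":40},{"offset":[0.001,0,0],"yaw":0,"fingers":40}]' | sed -n '2p;4p';  python3 st.py
```

```text
tcp_pos: [558.5, 192.7, 24.2]
contact_force: [-5.6, 0.6, 3.6]
t 3.35 tcp [558.5 192.7  24.2] rack 2.4 97.7 jawdir 93.1 tilt [-0.003  0.   ] F [-5.61  0.63  3.56] w 37.9 j [ 0.19  0.45  1.64  0.    1.06 -1.44]
```

```bash
python3 -m creep '[{"offset":[0,0,0],"yaw":0,"fingers":40}]' | sed -n '2p;4p';python3 -m creep '[{"offset":[0.001,0,0],"yaw":0,"fingers":40}]' | sed -n '2p;4p';  python3 st.py
```

```text
tcp_pos: [558.5, 192.7, 24.3]
contact_force: [-5.0, 1.0, 3.6]
tcp_pos: [558.8, 192.8, 24.3]
contact_force: [-6.6, 1.0, 4.4]
t 3.55 tcp [558.8 192.8  24.3] rack 2.8 97.8 jawdir 93.1 tilt [-0.004  0.   ] F [-6.62  0.95  4.37] w 37.5 j [ 0.19  0.45  1.64  0.    1.06 -1.44]
```

```bash
python3 -m creep '[{"offset":[0.001,0,0],"yaw":0,"fingers":40},{"offset":[0,0,0],"yaw":0,"fingers":40}]' | sed -n '2p;4p';  python3 st.py
```

```text
tcp_pos: [559.4, 192.8, 24.2]
contact_force: [-8.2, 0.1, 5.3]
t 3.75 tcp [559.4 192.8  24.2] rack 3.3 97.8 jawdir 93.2 tilt [-0.005  0.   ] F [-8.25  0.14  5.32] w 37.5 j [ 0.19  0.45  1.63  0.    1.06 -1.44]
```

Lane 3 (left) is backed up: the force climbs steadily to 8 N and the tin doesn't slide. I'll back off and move to the middle lane.

```bash
python3 -m creep '[{"offset":[-0.01,0,0],"yaw":0,"fingers":40},{"offset":[-0.02,-0.001,0],"yaw":0,"fingers":40},{"offset":[0,-0.0325,0],"yaw":0,"fingers":40},{"offset":[0.001,-0.0325,0],"yaw":0,"fingers":40},{"offset":[0.001,-0.0325,0],"yaw":0,"fingers":40},{"offset":[0.004,0,0],"yaw":0,"fingers":40},{"offset":[0.008,0,0],"yaw":0,"fingers":40},{"offset":[0.006,0.001,0],"yaw":0,"fingers":40},{"offset":[0,0,0],"yaw":0,"fingers":40}]' | sed -n '2p;4p';  python3 st.py
python3 - <<'E'
from h import *
cv2.imwrite("pics/s2.png",snapshot("side")[100:300,180:380].repeat(3,0).repeat(3,1))
E
```

```text
tcp_pos: [553.2, 96.1, 24.8]
contact_force: [0.2, -0.2, 0.3]
t 4.65 tcp [553.2  96.1  24.8] rack -8.2 1.6 jawdir 93.2 tilt [0.002 0.   ] F [ 0.23 -0.19  0.34] w 37.3 j [ 0.02  0.39  1.72  0.    1.03 -1.61]
```

View pics/s2.png

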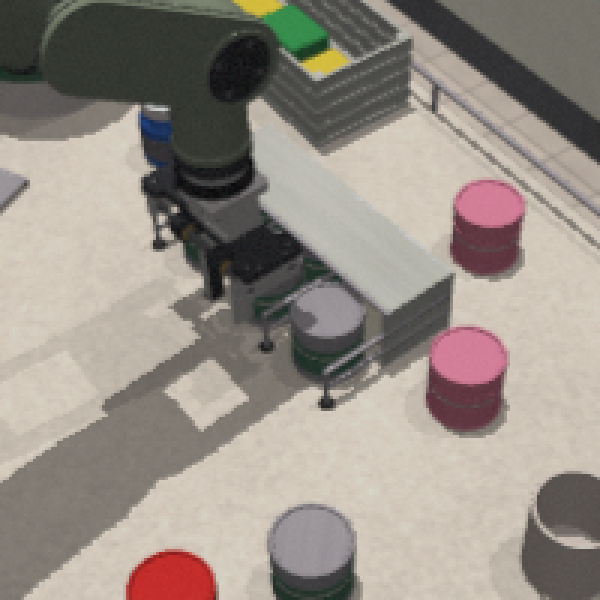

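```bash
python3 -m creep '[{"offset":[0.002,0,0],"yaw":0,"fingers":40},{"offset":[0.002,0,0],"yaw":0,"fingers":40},{"offset":[0.001,0,0],"yaw":0,"fingers":40}]' | sed -n '2p;4p'; python3 -m creep '[{"offset":[0.001,0,0],"yaw":0,"fingers":40},{"offset":[0.001,0,0],"yaw":0,"fingers":40}]' | sed -n '2p;4p';python3 -m creep '[{"offset":[0.001,0,0],"yaw":0,"fingers":40}]' | sed -n '2p;4p'; python3 st.py
```

```text
tcp_pos: [556.7, 95.4, 24.4]
contact_force: [-0.4, -0.0, -0.7]
tcp_pos: [558.6, 95.1, 24.4]
contact_force: [0.5, -0.1, -0.2]
tcp_pos: [559.7, 95.0, 24.4]
contact_force: [-0.3, -0.4, 0.4]
t 5.3 tcp [559.7  95.   24.4] rack -1.8 0.1 jawdir 93.1 tilt [-0.  0.] F [-0.3  -0.42  0.4 ] w 37.8 j [ 0.02  0.4   1.7   0.    1.04 -1.61]
```

```bash
for i in 1 2 3; do python3 -m creep '[{"offset":[0.001,0,0],"yaw":0,"fingers":40}]' | sed -n '2p;4p'; done
```

```text
tcp_pos: [560.7, 95.0, 24.5]
contact_force: [0.5, -0.5, -0.5]
tcp_pos: [561.7, 95.0, 24.5]
contact_force: [0.2, -0.3, 0.5]
tcp_pos: [562.4, 95.0, 24.4]
contact_force: [-0.9, -0.4, 0.6]
```

```bash
for i in 1 2; do python3 -m creep '[{"offset":[0.001,0,0],"yaw":0,"fingers":40}]' | sed -n '2p;4p'; done
```

```text
tcp_pos: [562.6, 95.1, 24.2]
contact_force: [-4.3, 0.3, 2.8]
tcp_pos: [563.6, 95.3, 24.2]
contact_force: [-3.6, 0.7, 2.0]
```

```bash
python3 -m creep '[{"offset":[0.001,0,0],"yaw":0,"fingers":40}]' | sed -n '2p;4p'; python3 -m creep '[{"offset":[0.001,0,0],"yaw":0,"fingers":40}]' | sed -n '2p;4p'
```

```text
tcp_pos: [564.4, 95.3, 24.2]
contact_force: [-6.0, 0.8, 4.2]
tcp_pos: [564.6, 95.4, 24.1]
contact_force: [-6.6, 1.6, 4.5]
```

```bash
python3 -m creep '[{"offset":[0.001,0,0],"yaw":0,"fingers":40}]' | sed -n '2p;4p'; python3 -m creep '[{"offset":[0.001,0,0],"yaw":0,"fingers":40}]' | sed -n '2p;4p'
```

```text
tcp_pos: [565.4, 95.5, 24.1]
contact_force: [-7.7, 1.3, 4.3]
tcp_pos: [566.4, 95.6, 24.1]
contact_force: [-6.2, 1.6, 5.0]
```

The vertical force builds up with the horizontal one, so finger friction is pressing the tin down and raising its drag. I'll relieve it with a slight upward shift while watching Fz, then feel again.

```bash
python3 -m creep '[{"offset":[0,0,0.0005],"yaw":0,"fingers":40}]' | sed -n '2p;4p'; python3 -m creep '[{"offset":[0,0,0.0005],"yaw":0,"fingers":40}]' | sed -n '2p;4p'; python3 -m creep '[{"offset":[0,0,0],"yaw":0,"fingers":40}]' | sed -n '2p;4p'
```

```text
tcp_pos: [567.0, 95.5, 24.3]
contact_force: [-3.9, 0.8, -1.5]
tcp_pos: [567.3, 95.3, 24.6]
contact_force: [-3.9, 0.8, -2.9]
tcp_pos: [567.3, 95.2, 24.5]
contact_force: [-4.9, 1.9, -1.0]
```

```bash
python3 -m creep '[{"offset":[0.001,0,0],"yaw":0,"fingers":40}]' | sed -n '2p;4p'; python3 -m creep '[{"offset":[0.001,0,0],"yaw":0,"fingers":40}]' | sed -n '2p;4p'
```

```text
tcp_pos: [567.5, 95.3, 24.4]
contact_force: [-7.2, 1.8, -0.4]
tcp_pos: [567.5, 95.4, 24.2]
contact_force: [-9.0, 1.6, 2.6]
```

```bash
python3 -m creep '[{"offset":[0.001,0,0],"yaw":0,"fingers":40}]' | sed -n '2p;4p'; python3 -m creep '[{"offset":[0.001,0,0],"yaw":0,"fingers":40}]' | sed -n '2p;4p'
```

```text
tcp_pos: [567.6, 95.4, 24.2]
contact_force: [-12.1, 2.1, 3.4]
tcp_pos: [567.6, 95.5, 24.1]
contact_force: [-13.2, 1.7, 5.8]
```

Middle lane: hard stop after about 5 mm (it stays at 567.5 while the force rises), so it is backed up. I'll back off and move to the right lane.

```bash
python3 -m creep '[{"offset":[-0.005,0,0],"yaw":0,"fingers":40},{"offset":[-0.01,0,0],"yaw":0,"fingers":40},{"offset":[-0.02,-0.001,-0.001],"yaw":0,"fingers":40},{"offset":[0,-0.0325,0],"yaw":0,"fingers":40},{"offset":[0.002,-0.0325,0],"yaw":0,"fingers":40},{"offset":[0.003,-0.0325,0],"yaw":0,"fingers":40},{"offset":[0.008,0,0],"yaw":0,"fingers":40},{"offset":[0.005,0,0],"yaw":0,"fingers":40},{"offset":[0,0,0],"yaw":0,"fingers":40}]' | sed -n '2p;4p';  python3 st.py
```

```text
tcp_pos: [557.3, -3.2, 25.1]
contact_force: [0.6, 0.3, -0.8]
t 7.8 tcp [557.3  -3.2  25.1] rack -9.7 -97.8 jawdir 93.1 tilt [ 0.003 -0.   ] F [ 0.64  0.32 -0.84] w 37.8 j [-0.16  0.38  1.73  0.    1.03 -1.79]
```

```bash
python3 -m creep '[{"offset":[0.002,0,0],"yaw":0,"fingers":40},{"offset":[0.002,0,0],"yaw":0,"fingers":40},{"offset":[0.001,0,0],"yaw":0,"fingers":40},{"offset":[0.001,0,0],"yaw":0,"fingers":40},{"offset":[0,0,0],"yaw":0,"fingers":40}]' | sed -n '2p;4p'; for i in 1 2 3; do python3 -m creep '[{"offset":[0.001,0,0],"yaw":0,"fingers":40}]' | sed -n '2p;4p'; done
```

```text
tcp_pos: [561.7, -3.2, 24.4]
contact_force: [0.7, 0.1, 0.1]
tcp_pos: [562.5, -3.4, 24.4]
contact_force: [-0.7, -0.4, -0.2]
tcp_pos: [563.6, -3.5, 24.4]
contact_force: [0.4, 0.3, 1.6]
tcp_pos: [564.7, -3.5, 24.5]
contact_force: [0.9, 0.4, -0.1]
```

```bash
for i in 1 2 3; do python3 -m creep '[{"offset":[0.001,0,0.0002],"yaw":0,"fingers":40}]' | sed -n '2p;4p'; done
```

```text
tcp_pos: [565.7, -3.5, 24.7]
contact_force: [-0.4, 0.3, 0.9]
tcp_pos: [566.7, -3.5, 24.9]
contact_force: [0.3, 0.2, 0.5]
tcp_pos: [567.7, -3.5, 25.1]
contact_force: [-0.4, 1.2, -0.3]
```

```bash
for i in 1 2 3; do python3 -m creep '[{"offset":[0.001,0,0.0002],"yaw":0,"fingers":40}]' | sed -n '2p;4p'; done
```

```text
tcp_pos: [568.2, -3.4, 25.1]
contact_force: [-1.5, -0.4, 0.0]
tcp_pos: [568.7, -3.3, 25.1]
contact_force: [-2.0, 1.8, -0.1]
tcp_pos: [569.8, -3.2, 25.2]
contact_force: [-1.6, 1.3, -0.2]
```

```bash
for i in 1 2 3; do python3 -m creep '[{"offset":[0.001,0,0.0002],"yaw":0,"fingers":40}]' | sed -n '2p;4p'; done
```

```text
tcp_pos: [571.2, -3.2, 25.5]
contact_force: [-1.1, 1.1, -0.4]
tcp_pos: [572.4, -3.3, 25.8]
contact_force: [-2.2, 1.1, -0.3]
tcp_pos: [573.5, -3.4, 26.1]
contact_force: [-1.7, 1.1, -1.4]
```

```bash
for i in 1 2 3; do python3 -m creep '[{"offset":[0.001,0,0.0002],"yaw":0,"fingers":40}]' | sed -n '2p;4p'; done
```

```text
tcp_pos: [574.7, -3.4, 26.4]
contact_force: [-1.9, 0.5, -2.2]
tcp_pos: [575.7, -3.4, 26.6]
contact_force: [-1.0, 1.1, -0.3]
tcp_pos: [576.7, -3.4, 26.8]
contact_force: [-1.3, 0.3, -0.2]
```

The right lane gives, sliding at about 1.5 N. I'll ease it on to about 25 mm.

```bash
python3 -m creep '[{"offset":[0.001,0,0],"yaw":0,"fingers":40},{"offset":[0.0015,0.0002,0],"yaw":0,"fingers":40},{"offset":[0.0015,0.0002,0],"yaw":0,"fingers":40},{"offset":[0.001,0,0],"yaw":0,"fingers":40}]' | sed -n '2p;4p'; python3 -m creep '[{"offset":[0.0015,0.0002,0],"yaw":0,"fingers":40},{"offset":[0.0015,0.0002,0],"yaw":0,"fingers":40},{"offset":[0.001,0,0],"yaw":0,"fingers":40}]' | sed -n '2p;4p'; python3 st.py
```

```text
tcp_pos: [581.8, -3.2, 26.9]
contact_force: [-1.0, 0.1, -1.1]
tcp_pos: [585.8, -2.7, 26.9]
contact_force: [-1.3, -0.1, -1.2]
t 10.5 tcp [585.8  -2.7  26.9] rack 18.8 -98.9 jawdir 93.1 tilt [ 0. -0.] F [-1.3  -0.11 -1.25] w 37.6 j [-0.15  0.43  1.65 -0.    1.06 -1.78]
```

```bash
python3 -m creep '[{"offset":[0.0015,0.0002,0],"yaw":0,"fingers":40},{"offset":[0.0015,0.0002,0],"yaw":0,"fingers":40},{"offset":[0.001,0,0],"yaw":0,"fingers":40}]' | sed -n '2p;4p'; python3 -m creep '[{"offset":[0.0015,0.0002,0],"yaw":0,"fingers":40},{"offset":[0.0015,0.0002,0],"yaw":0,"fingers":40},{"offset":[0,0,0],"yaw":0,"fingers":40}]' | sed -n '2p;4p'; python3 st.py
```

```text
tcp_pos: [589.8, -2.2, 26.8]
contact_force: [-0.8, -0.3, -1.2]
tcp_pos: [592.9, -1.8, 26.9]
contact_force: [-1.3, 0.1, -0.3]
t 11.1 tcp [592.9  -1.8  26.9] rack 26.0 -98.5 jawdir 93.1 tilt [ 0. -0.] F [-1.31  0.14 -0.34] w 37.8 j [-0.15  0.44  1.63  0.    1.06 -1.77]
```

Right lane eased in about 25 mm at 1 to 1.5 N. Now I'll retreat, lift, and turn to get behind the spare.

```bash
python3 -m creep '[{"offset":[-0.010,-0.001,0],"yaw":0,"fingers":40},{"offset":[-0.025,-0.001,0],"yaw":0,"fingers":40},{"offset":[-0.03,-0.002,0],"yaw":0,"fingers":40},{"offset":[0,0,0.045],"yaw":0,"fingers":40},{"offset":[0,0,0.045],"yaw":-8,"fingers":40},{"offset":[0,0,0.045],"yaw":-8,"fingers":40},{"offset":[-0.01,-0.04,0],"yaw":-8,"fingers":40},{"offset":[-0.01,-0.04,0],"yaw":-8,"fingers":40},{"offset":[-0.01,-0.04,0],"yaw":-8,"fingers":40},{"offset":[-0.015,-0.04,0],"yaw":-8,"fingers":40}]' | sed -n '2p;4p';  python3 -m creep '[{"offset":[-0.02,-0.035,0],"yaw":-8,"fingers":40},{"offset":[-0.02,-0.035,0],"yaw":-8,"fingers":40},{"offset":[-0.02,-0.033,0],"yaw":-8,"fingers":40},{"offset":[-0.003,0,0],"yaw":-8,"fingers":40},{"offset":[0,0,0],"yaw":-8,"fingers":40},{"offset":[0,0,0],"yaw":-8,"fingers":40},{"offset":[0,0,0],"yaw":-8,"fingers":40},{"offset":[0,0,0],"yaw":-3,"fingers":40},{"offset":[0,0,0],"yaw":0,"fingers":40}]' | sed -n '2p;4p';  python3 st.py
python3 - <<'E'
from h import *
c=calibration("wrist");im=snapshot("wrist");cv2.imwrite("pics/w3.png",im);cv2.imwrite("pics/s3.png",snapshot("side"));cv2.imwrite("pics/t3.png",snapshot("top"))
E
```

```text
tcp_pos: [482.6, -167.4, 162.8]
contact_force: [0.7, 0.1, -0.6]
tcp_pos: [419.6, -269.0, 162.3]
contact_force: [0.0, 0.1, -0.2]
t 13.0 tcp [ 419.6 -269.   162.3] rack -162.0 -355.5 jawdir -13.9 tilt [ 0.001 -0.001] F [ 0.01  0.1  -0.17] w 37.8 j [-0.74  0.08  1.77  0.    1.28 -0.5 ]
```

View pics/w3.png

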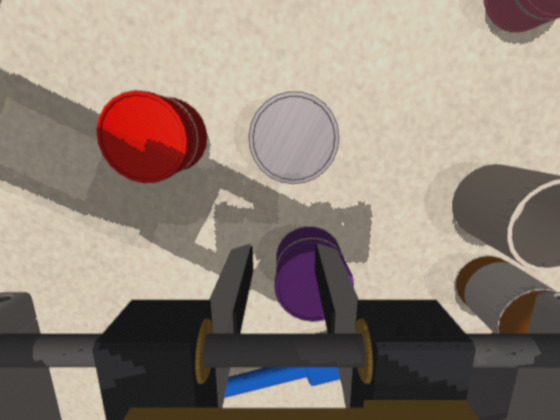

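View pics/s3.png

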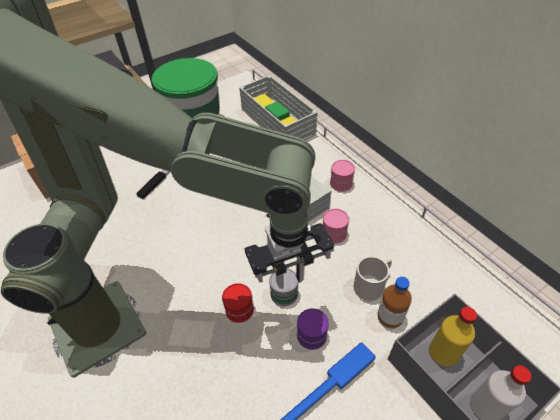

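View pics/t3.png

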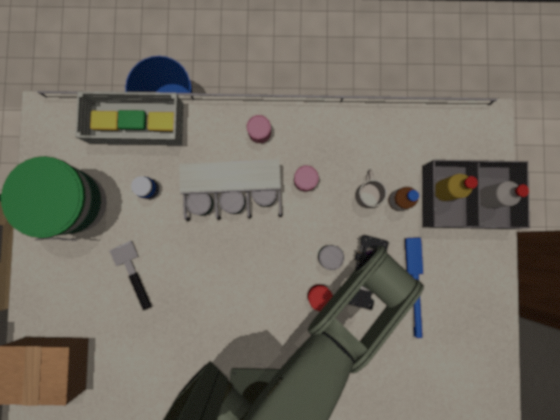

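```bash
python3 - <<'E'
from h import *
c=calibration("wrist")
for n,p in (("spare",(294,137)),("red",(143,137)),("purple",(313,279))): print(n,ray("wrist",*p,72,c).round(1))
print("tcp ground",proj("wrist",(419.6,-269,15),c), proj("wrist",(419.6,-269,72),c))
for p in ((332,257),(320,297)):print(ray("top",*p,72).round(1))
for p in ((284,279),(238,294),(313,319)):print(ray("side",*p,72).round(1))
E
```

```text
spare [ 444.9 -204.3   72. ]
red [ 324.1 -174.7   72. ]
purple [ 432.5 -334.4   72. ]
tcp ground [282.95950943 201.60436462] [282.90158076 217.05572921]
[ 444.7 -207.4   72. ]
[ 325.8 -172.6   72. ]
[ 444.6 -208.6   72. ]
[ 326.  -175.9   72. ]
[ 435.5 -341.    72. ]
```

```bash
python3 -m creep '[{"offset":[0.004,0.010,0],"yaw":-7.8,"fingers":40},{"offset":[0,0,-0.04],"yaw":0,"fingers":40},{"offset":[0,0,-0.04],"yaw":0,"fingers":40},{"offset":[0,0,-0.04],"yaw":0,"fingers":40},{"offset":[0,0,-0.02],"yaw":0,"fingers":40},{"offset":[0,0,-0.006],"yaw":0,"fingers":40},{"offset":[0,0,0],"yaw":0,"fingers":40}]' | sed -n '2p;4p';  python3 st.py
python3 - <<'E'
from h import *
cv2.imwrite("pics/s4.png",cv2.resize(snapshot("side")[200:380,180:420],None,fx=3,fy=3))
E
```

```text
tcp_pos: [423.3, -258.5, 15.3]
contact_force: [0.8, -0.9, 0.5]
t 13.85 tcp [ 423.3 -258.5   15.3] rack -157.8 -345.3 jawdir -21.6 tilt [-0.001  0.001] F [ 0.83 -0.94  0.51] w 37.5 j [-0.72  0.29  1.88  0.    0.97 -0.35]
```

View pics/s4.png

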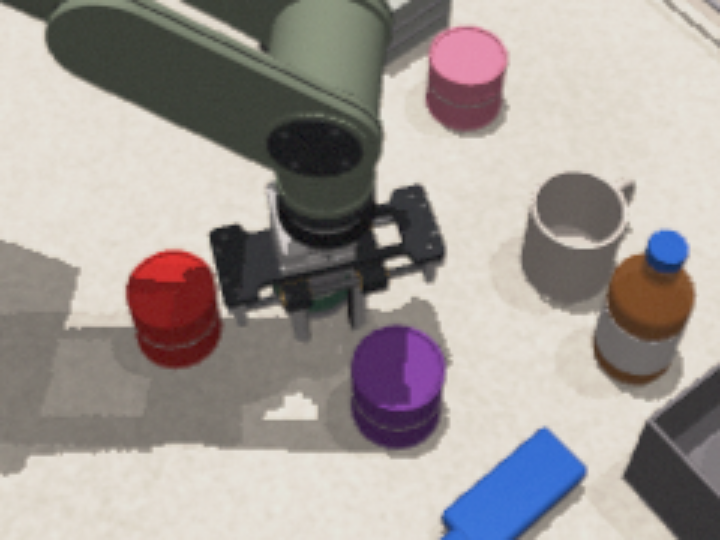

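```bash
python3 -m creep '[{"offset":[0.0025,0.0065,0],"yaw":0,"fingers":40},{"offset":[0.001,0.003,0],"yaw":0,"fingers":40},{"offset":[0.001,0.003,0],"yaw":0,"fingers":40},{"offset":[0.001,0.003,0],"yaw":0,"fingers":40},{"offset":[0.001,0.003,0],"yaw":0,"fingers":40},{"offset":[0.001,0.003,0],"yaw":0,"fingers":40},{"offset":[0.001,0.003,0],"yaw":0,"fingers":40},{"offset":[0.001,0.003,0],"yaw":0,"fingers":40}]' | sed -n '2p;4p'; python3 -m creep '[{"offset":[0.002,0.005,0],"yaw":0,"fingers":40},{"offset":[0.002,0.005,0],"yaw":0,"fingers":40}]' | sed -n '2p;4p'; python3 st.py
python3 - <<'E'
from h import *
cv2.imwrite("pics/s5.png",cv2.resize(snapshot("side")[200:380,180:420],None,fx=3,fy=3))
c=calibration("wrist");cv2.imwrite("pics/w5.png",snapshot("wrist"))
E
```

```text
tcp_pos: [434.0, -232.3, 16.6]
contact_force: [-1.0, -4.8, 4.4]
tcp_pos: [437.8, -222.1, 16.5]
contact_force: [-1.8, -5.7, 5.4]
t 14.9 tcp [ 437.8 -222.1   16.5] rack -141.2 -309.7 jawdir -21.7 tilt [ 0.001 -0.002] F [-1.85 -5.69  5.42] w 37.4 j [-0.65  0.28  1.9  -0.    0.96 -0.27]
```

View pics/w5.png

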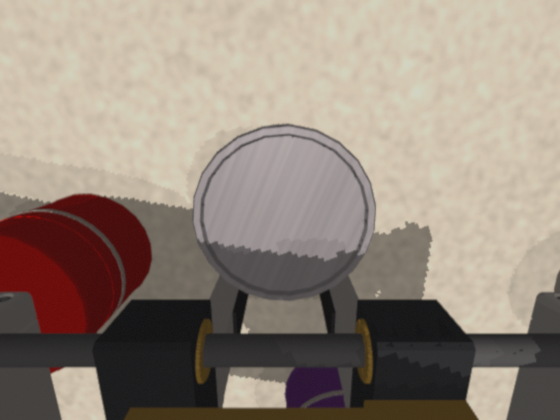

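The spare is nestled centrally between the fingertips, lid at (285,212). I'll relieve the down-force slightly and slide it on.

```bash
python3 -m creep '[{"offset":[0.001,0.004,0.001],"yaw":0,"fingers":40},{"offset":[0.002,0.006,0.0005],"yaw":0,"fingers":40},{"offset":[0.002,0.006,0],"yaw":0,"fingers":40},{"offset":[0.002,0.006,0],"yaw":0,"fingers":40}]' | sed -n '2p;4p'; python3 -m creep '[{"offset":[0.0025,0.0075,0],"yaw":0,"fingers":40},{"offset":[0.0025,0.0075,0],"yaw":0,"fingers":40},{"offset":[0.0025,0.0075,0],"yaw":0,"fingers":40},{"offset":[0.0025,0.0075,0],"yaw":0,"fingers":40},{"offset":[0.0025,0.0075,0],"yaw":0,"fingers":40}]' | sed -n '2p;4p'; python3 st.py
python3 - <<'E'
from h import *
cv2.imwrite("pics/w6.png",snapshot("wrist"))
E
```

```text
tcp_pos: [443.4, -198.0, 16.6]
contact_force: [-0.1, -1.5, -0.8]
tcp_pos: [456.8, -161.1, 17.3]
contact_force: [-0.2, -2.6, -1.3]
t 15.9 tcp [ 456.8 -161.1   17.3] rack -118.8 -249.9 jawdir -21.7 tilt [-0.  0.] F [-0.17 -2.58 -1.27] w 37.9 j [-0.52  0.27  1.91  0.    0.96 -0.14]
```

View pics/w6.png

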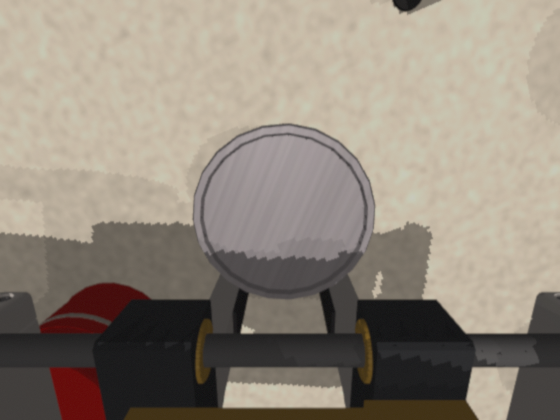

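```bash
python3 -m creep '[{"offset":[0.003,0.008,0],"yaw":0,"fingers":40},{"offset":[0.003,0.008,0],"yaw":0,"fingers":40},{"offset":[0.003,0.008,0],"yaw":0,"fingers":40},{"offset":[0.003,0.008,0],"yaw":0,"fingers":40},{"offset":[0.003,0.008,0],"yaw":0,"fingers":40},{"offset":[0.003,0.008,0],"yaw":0,"fingers":40},{"offset":[0.003,0.008,0],"yaw":0,"fingers":40},{"offset":[0.003,0.008,0],"yaw":0,"fingers":40},{"offset":[0.002,0.006,0],"yaw":0,"fingers":40},{"offset":[0.001,0.003,0],"yaw":0,"fingers":40}]' | sed -n '2p;4p';  python3 st.py
python3 - <<'E'
from h import *
cv2.imwrite("pics/w7.png",snapshot("wrist"))
E
```

```text
tcp_pos: [483.9, -88.2, 17.4]
contact_force: [-0.7, -2.4, 1.0]
t 16.95 tcp [483.9 -88.2  17.4] rack -87.7 -178.6 jawdir -21.6 tilt [ 0. -0.] F [-0.68 -2.38  0.97] w 37.4 j [-0.36  0.28  1.89 -0.    0.97  0.02]
```

View pics/w7.png

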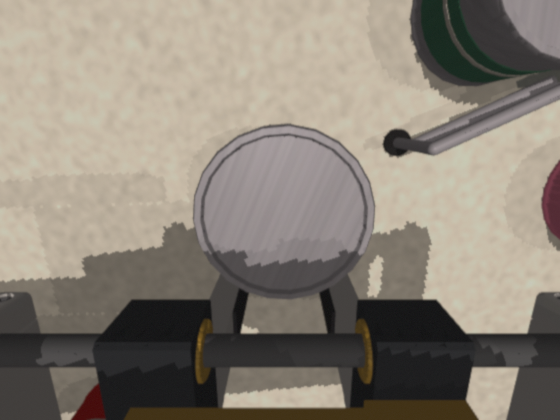

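```bash
python3 - <<'E'
from h import *
c=calibration("wrist");print("foot",ray("wrist",396,142,3,c).round(1),"tin",ray("wrist",285,211,72,c).round(1))
E
python3 -m creep '[{"offset":[0.002,0.007,0],"yaw":0,"fingers":40},{"offset":[0.002,0.008,0],"yaw":0,"fingers":40},{"offset":[0.002,0.008,0],"yaw":0,"fingers":40},{"offset":[0.002,0.008,0],"yaw":0,"fingers":40},{"offset":[0.002,0.006,0],"yaw":0,"fingers":40},{"offset":[0.001,0.004,0],"yaw":0,"fingers":40},{"offset":[0.0005,0.002,0],"yaw":0,"fingers":40},{"offset":[0,0,0],"yaw":0,"fingers":40}]' | sed -n '2p;4p';  python3 st.py
python3 - <<'E'
from h import *
c=calibration("wrist");im=snapshot("wrist");cv2.imwrite("pics/w8.png",im);print("tin",ray("wrist",285,211,72,c).round(1))
E
```

```text
foot [572.  -48.5   3. ] tin [501.7 -45.9  72. ]
tcp_pos: [495.3, -45.3, 17.3]
contact_force: [0.1, -0.5, 0.7]
t 17.8 tcp [495.3 -45.3  17.3] rack -74.0 -136.4 jawdir -21.7 tilt [0.    0.001] F [ 0.15 -0.45  0.72] w 37.6 j [-0.27  0.29  1.88  0.    0.97  0.11]
tin [513.1  -3.2  72. ]
```

View pics/w8.png

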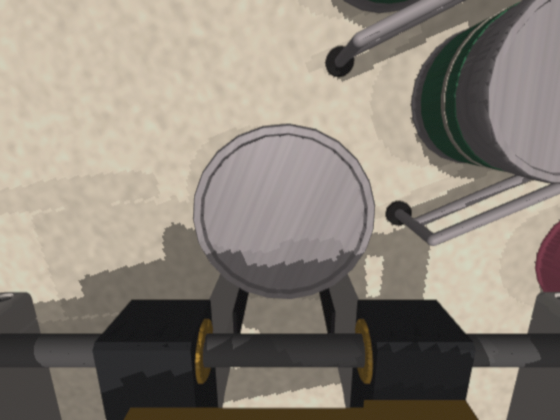

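```bash
python3 - <<'E'
from h import *
c=calibration("wrist")
for p in ((340,62),(398,213)): print(ray("wrist",*p,3,c).round(1))
# tin base: check with side view
s=snapshot("side");cv2.imwrite("pics/s8.png",cv2.resize(s[130:330,200:400],None,fx=3,fy=3))
E
```

```text
[566.4  47.6   3. ]
[572.2 -48.7   3. ]
```

View pics/s8.png

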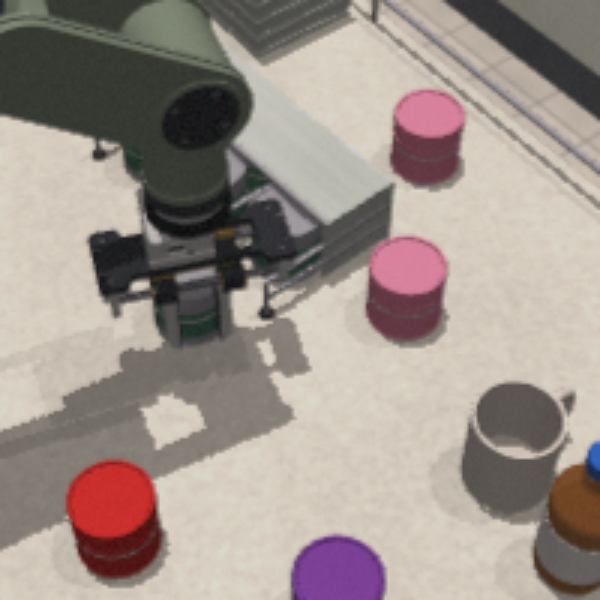

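The spare stands centred before the right lane: tin y is about -3, and the lane centre there is about -4 in the same camera. I'll back off, lift, and turn to get behind it along the lane.

```bash
python3 -m creep '[{"offset":[-0.004,-0.010,0],"yaw":0,"fingers":40},{"offset":[-0.006,-0.015,0],"yaw":0,"fingers":40},{"offset":[0,0,0.045],"yaw":0,"fingers":40},{"offset":[0,0,0.045],"yaw":-8,"fingers":40},{"offset":[0,0,0.045],"yaw":-8,"fingers":40},{"offset":[-0.010,0.015,0],"yaw":-8,"fingers":40},{"offset":[-0.010,0.015,0],"yaw":-8,"fingers":40},{"offset":[-0.010,0.015,0],"yaw":-8,"fingers":40},{"offset":[-0.005,0.015,0],"yaw":-8,"fingers":40},{"offset":[0,0,0],"yaw":-8,"fingers":40}]' | sed -n '2p;4p';  python3 -m creep '[{"offset":[0,0,0],"yaw":-8,"fingers":40},{"offset":[0,0,0],"yaw":-1,"fingers":40},{"offset":[0,0,0],"yaw":0,"fingers":40}]' | sed -n '2p;4p';python3 st.py
python3 - <<'E'
from h import *
c=calibration("wrist");im=snapshot("wrist");cv2.imwrite("pics/w9.png",im);print(proj("wrist",(510,-7.5,72),c),proj("wrist",(572.2,-48.7,3),c))
E
```

```text
tcp_pos: [448.8, -9.9, 152.1]
contact_force: [-0.8, 0.2, 0.5]
tcp_pos: [449.9, -11.2, 152.2]
contact_force: [0.2, 0.5, -0.1]
t 19.2 tcp [449.9 -11.2 152.2] rack -117.4 -99.8 jawdir -86.6 tilt [-0.  0.] F [ 0.18  0.54 -0.07] w 37.4 j [-0.22 -0.01  1.89  0.    1.26  1.29]
[283.8037796  148.59370398] [330.56483521  79.73641916]
```

View pics/w9.png

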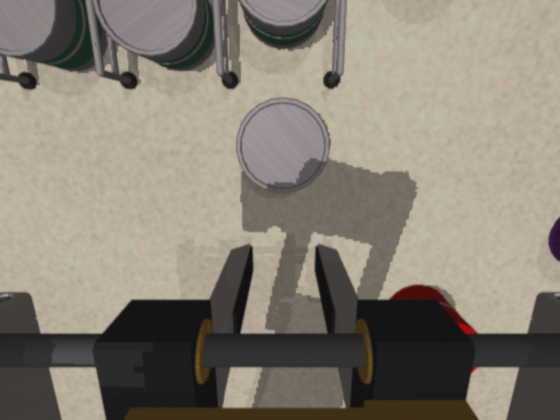

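```bash
python3 -m creep '[{"offset":[0,0,-0.04],"yaw":0,"fingers":40},{"offset":[0,0,-0.04],"yaw":0,"fingers":40},{"offset":[0,0,-0.04],"yaw":0,"fingers":40},{"offset":[0,0,-0.014],"yaw":0,"fingers":40},{"offset":[0,0,0],"yaw":0,"fingers":40},{"offset":[0.005,0.001,0],"yaw":0,"fingers":40},{"offset":[0.005,0,0],"yaw":0,"fingers":40},{"offset":[0.003,0,0],"yaw":0,"fingers":40},{"offset":[0.003,0,0],"yaw":0,"fingers":40}]' | sed -n '2p;4p'; python3 -m creep '[{"offset":[0.002,0,0],"yaw":0,"fingers":40},{"offset":[0.002,0,0],"yaw":0,"fingers":40},{"offset":[0.002,0,0.0003],"yaw":0,"fingers":40},{"offset":[0.002,0,0.0003],"yaw":0,"fingers":40},{"offset":[0.002,0,0.0003],"yaw":0,"fingers":40}]' | sed -n '2p;4p';python3 st.py
python3 - <<'E'
from h import *
cv2.imwrite("pics/w10.png",snapshot("wrist"))
E
```

```text
tcp_pos: [467.8, -10.1, 19.6]
contact_force: [-0.6, -0.1, 0.3]
tcp_pos: [476.0, -9.8, 18.9]
contact_force: [-1.8, 0.8, -1.3]
t 20.65 tcp [476.   -9.8  18.9] rack -91.3 -99.9 jawdir -86.7 tilt [-0.  0.] F [-1.83  0.78 -1.31] w 37.3 j [-0.2   0.25  1.93 -0.    0.96  1.31]
```

View pics/w10.png

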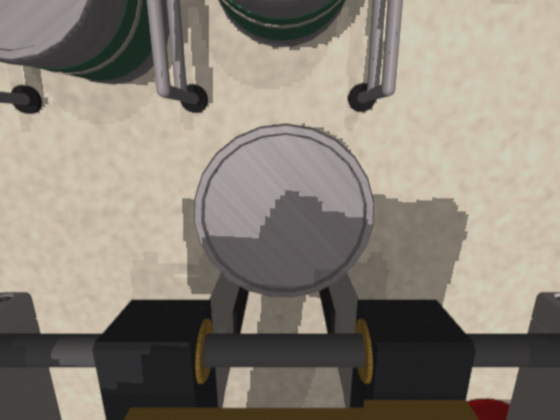

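```bash
python3 -m creep '[{"offset":[0.003,0.0004,0],"yaw":0,"fingers":40},{"offset":[0.004,0.0004,0],"yaw":0,"fingers":40},{"offset":[0.004,0.0004,0],"yaw":0,"fingers":40},{"offset":[0.004,0.0004,0],"yaw":0,"fingers":40},{"offset":[0.004,0.0004,0],"yaw":0,"fingers":40},{"offset":[0.004,0.0004,0],"yaw":0,"fingers":40},{"offset":[0.004,0.0004,0],"yaw":0,"fingers":40},{"offset":[0.003,0.0004,0],"yaw":0,"fingers":40}]' | sed -n '2p;4p'; python3 st.py
python3 - <<'E'
from h import *
cv2.imwrite("pics/w11.png",snapshot("wrist"))
E
```

```text
tcp_pos: [506.6, -6.7, 19.3]
contact_force: [-0.9, 0.6, -1.3]
t 21.5 tcp [506.6  -6.7  19.3] rack -60.5 -98.4 jawdir -86.7 tilt [ 0. -0.] F [-0.91  0.61 -1.34] w 37.7 j [-0.18  0.3   1.86 -0.    0.98  1.33]
```

View pics/w11.png

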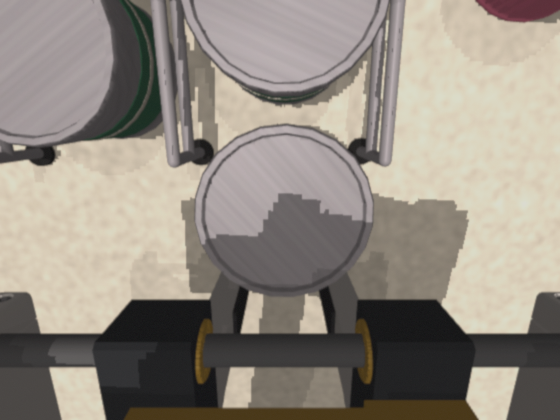

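Well centred in the lane: tin centre column 284, post midpoint 281. Continuing in.

```bash
python3 -m creep '[{"offset":[0.003,0.0003,0],"yaw":0,"fingers":40},{"offset":[0.003,0.0002,0],"yaw":0,"fingers":40},{"offset":[0.002,0.0002,0],"yaw":0,"fingers":40},{"offset":[0.002,0.0002,0],"yaw":0,"fingers":40}]' | sed -n '2p;4p'; python3 -m creep '[{"offset":[0.002,0.0001,0],"yaw":0,"fingers":40},{"offset":[0.002,0.0001,0],"yaw":0,"fingers":40},{"offset":[0.002,0.0001,0],"yaw":0,"fingers":40}]' | sed -n '2p;4p'; python3 -m creep '[{"offset":[0.002,0.0001,0],"yaw":0,"fingers":40},{"offset":[0.002,0.0001,0],"yaw":0,"fingers":40},{"offset":[0.002,0.0001,0],"yaw":0,"fingers":40}]' | sed -n '2p;4p'; python3 st.py
```

```text
tcp_pos: [516.1, -5.8, 19.3]
contact_force: [-4.3, -0.4, 1.3]
tcp_pos: [520.1, -5.4, 19.2]
contact_force: [-8.3, -1.4, 6.8]
tcp_pos: [526.1, -5.0, 19.1]
contact_force: [-9.1, -0.1, 5.6]
t 22.55 tcp [526.1  -5.   19.1] rack -40.9 -97.9 jawdir -86.7 tilt [-0.005  0.   ] F [-9.05 -0.07  5.65] w 37.6 j [-0.17  0.34  1.8  -0.    1.    1.34]
```

```bash
python3 -m creep '[{"offset":[0,0,0.0007],"yaw":0,"fingers":40}]' | sed -n '2p;4p'; python3 -m creep '[{"offset":[0.001,0.0001,0.0005],"yaw":0,"fingers":40}]' | sed -n '2p;4p';python3 -m creep '[{"offset":[0.001,0.0001,0],"yaw":0,"fingers":40}]' | sed -n '2p;4p'; python3 st.py
python3 - <<'E'
from h import *
cv2.imwrite("pics/w12.png",snapshot("wrist"))
E
```

```text
tcp_pos: [527.3, -5.0, 19.5]
contact_force: [-1.9, -0.6, -3.1]
tcp_pos: [528.3, -4.9, 19.7]
contact_force: [-3.2, -0.1, -2.6]
tcp_pos: [529.7, -4.8, 19.9]
contact_force: [-2.3, -0.4, -3.4]
t 22.85 tcp [529.7  -4.8  19.9] rack -37.4 -97.9 jawdir -86.7 tilt [-0.001  0.   ] F [-2.33 -0.42 -3.39] w 37.7 j [-0.17  0.34  1.8   0.    1.    1.34]
```

View pics/w12.png

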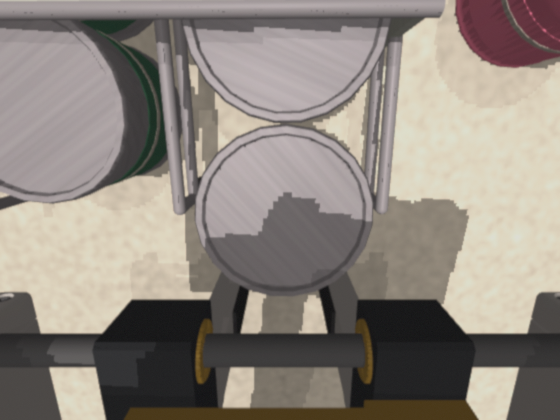

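```bash
python3 -m creep '[{"offset":[0.001,0,-0.0004],"yaw":0,"fingers":40},{"offset":[0.002,0.0001,0],"yaw":0,"fingers":40}]' | sed -n '2p;4p'; python3 -m creep '[{"offset":[0.002,0.0001,0],"yaw":0,"fingers":40},{"offset":[0.002,0.0001,0],"yaw":0,"fingers":40}]' | sed -n '2p;4p';python3 -m creep '[{"offset":[0.002,0.0001,0],"yaw":0,"fingers":40},{"offset":[0.002,0.0001,0],"yaw":0,"fingers":40}]' | sed -n '2p;4p'; python3 st.py
```

```text
tcp_pos: [532.5, -4.8, 19.9]
contact_force: [-3.4, -0.3, -1.3]
tcp_pos: [537.4, -4.7, 20.0]
contact_force: [-3.0, -0.1, -2.1]
tcp_pos: [541.3, -4.5, 20.0]
contact_force: [-3.1, -0.1, -1.7]
t 23.5 tcp [541.3  -4.5  20. ] rack -25.7 -98.2 jawdir -86.7 tilt [-0.  0.] F [-3.07 -0.13 -1.7 ] w 37.7 j [-0.17  0.36  1.77 -0.    1.01  1.34]
```

Steady at about 3 N for both tins. Continuing.

```bash
python3 -m creep '[{"offset":[0.002,0.0001,-0.0002],"yaw":0,"fingers":40},{"offset":[0.002,0.0001,0],"yaw":0,"fingers":40}]' | sed -n '2p;4p'; python3 -m creep '[{"offset":[0.002,0.0001,0],"yaw":0,"fingers":40},{"offset":[0.002,0.0001,0],"yaw":0,"fingers":40}]' | sed -n '2p;4p';python3 -m creep '[{"offset":[0.002,0.0001,0],"yaw":0,"fingers":40},{"offset":[0.002,0.0001,0],"yaw":0,"fingers":40}]' | sed -n '2p;4p'; python3 st.py
```

```text
tcp_pos: [545.1, -4.3, 19.9]
contact_force: [-3.4, -0.2, -0.4]
tcp_pos: [549.3, -4.1, 19.9]
contact_force: [-4.4, -0.5, -0.9]
tcp_pos: [553.3, -3.9, 19.9]
contact_force: [-4.4, -0.4, -0.4]
t 24.1 tcp [553.3  -3.9  19.9] rack -13.8 -98.2 jawdir -86.7 tilt [-0.  0.] F [-4.36 -0.43 -0.38] w 37.5 j [-0.16  0.39  1.74 -0.    1.02  1.35]
```

```bash
python3 -m creep '[{"offset":[0.002,0.0001,0],"yaw":0,"fingers":40},{"offset":[0.002,0.0001,0],"yaw":0,"fingers":40}]' | sed -n '2p;4p'; python3 -m creep '[{"offset":[0.002,0.0001,0],"yaw":0,"fingers":40},{"offset":[0.001,0.0001,0],"yaw":0,"fingers":40}]' | sed -n '2p;4p'; python3 st.py
```

```text
tcp_pos: [557.3, -3.6, 19.9]
contact_force: [-4.0, -0.6, 0.2]
tcp_pos: [560.5, -3.5, 19.9]
contact_force: [-4.3, -0.7, 0.1]
t 24.5 tcp [560.5  -3.5  19.9] rack -6.5 -98.3 jawdir -86.7 tilt [ 0. -0.] F [-4.26 -0.66  0.06] w 37.6 j [-0.16  0.4   1.72  0.    1.02  1.35]
```

Expected stop at TCP x of about 573. I'll go in 1 mm steps from here.

```bash
for i in 1 2 3; do python3 -m creep '[{"offset":[0.001,0.0001,0],"yaw":0,"fingers":40},{"offset":[0.001,0,0],"yaw":0,"fingers":40}]' | sed -n '2p;4p'; done
```

```text
tcp_pos: [562.1, -3.4, 19.9]
contact_force: [-4.2, -1.0, 0.6]
tcp_pos: [564.2, -3.2, 19.9]
contact_force: [-4.2, -0.9, 0.1]
tcp_pos: [566.2, -3.1, 19.9]
contact_force: [-4.8, 0.5, 0.6]
```

```bash
for i in 1 2; do python3 -m creep '[{"offset":[0.001,0.0001,0],"yaw":0,"fingers":40}]' | sed -n '2p;4p'; done
```

```text
tcp_pos: [567.2, -3.0, 19.9]
contact_force: [-4.1, -0.8, 0.3]
tcp_pos: [568.2, -3.0, 19.9]
contact_force: [-5.0, -0.9, -0.3]
```

```bash
for i in 1 2; do python3 -m creep '[{"offset":[0.001,0.0001,0],"yaw":0,"fingers":40}]' | sed -n '2p;4p'; done
```

```text
tcp_pos: [569.2, -2.9, 19.8]
contact_force: [-3.9, -0.1, 0.1]
tcp_pos: [570.2, -2.8, 19.9]
contact_force: [-4.9, -1.2, 0.9]
```

```bash
for i in 1 2; do python3 -m creep '[{"offset":[0.001,0.0001,0],"yaw":0,"fingers":40}]' | sed -n '2p;4p'; done
```

```text
tcp_pos: [571.2, -2.7, 19.9]
contact_force: [-4.1, 0.3, -0.0]
tcp_pos: [572.2, -2.6, 19.9]
contact_force: [-5.0, -0.1, 0.6]
```

```bash
for i in 1 2; do python3 -m creep '[{"offset":[0.001,0.0001,0],"yaw":0,"fingers":40}]' | sed -n '2p;4p'; done
```

```text
tcp_pos: [573.2, -2.4, 19.9]
contact_force: [-5.3, -0.2, -0.7]
tcp_pos: [574.0, -2.4, 19.8]
contact_force: [-6.8, -1.3, 1.9]
```

```bash
python3 -m creep '[{"offset":[0.001,0,0],"yaw":0,"fingers":40}]' | sed -n '2p;4p';  python3 -m creep '[{"offset":[0,0,0],"yaw":0,"fingers":40}]' | sed -n '2p;4p'
```

```text
tcp_pos: [574.0, -2.4, 19.8]
contact_force: [-9.0, -1.1, 4.9]
tcp_pos: [574.0, -2.4, 19.9]
contact_force: [-7.0, -0.9, 2.9]
```

The lane stops at TCP x = 574: no more travel and the force rises to 9 N, as predicted. I'll back off straight, lift clear, and check.

```bash
python3 -m creep '[{"offset":[-0.004,0,0],"yaw":0,"fingers":40},{"offset":[-0.01,-0.0005,0],"yaw":0,"fingers":40},{"offset":[-0.03,-0.002,0],"yaw":0,"fingers":40},{"offset":[-0.03,-0.002,0],"yaw":0,"fingers":40},{"offset":[-0.02,0,0.04],"yaw":0,"fingers":40},{"offset":[0,0,0.045],"yaw":0,"fingers":40},{"offset":[0,0,0.045],"yaw":0,"fingers":40},{"offset":[0,0,0],"yaw":0,"fingers":40}]' | sed -n '2p;4p';python3 st.py
python3 - <<'E'
from h import *
c=calibration("wrist");cv2.imwrite("pics/w13.png",snapshot("wrist"));cv2.imwrite("pics/s13.png",snapshot("side"))
E
```

```text
tcp_pos: [487.7, -8.0, 157.9]
contact_force: [1.2, -0.7, 1.2]
t 26.9 tcp [487.7  -8.  157.9] rack -79.4 -98.7 jawdir -86.7 tilt [ 0.019 -0.003] F [ 1.17 -0.66  1.17] w 37.7 j [-0.19  0.05  1.82  0.    1.25  1.32]
```

View pics/w13.png

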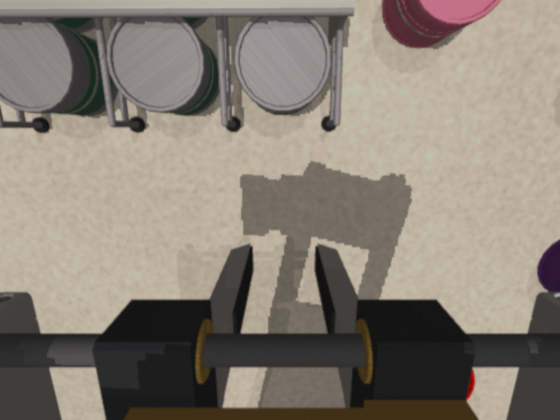

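View pics/s13.png

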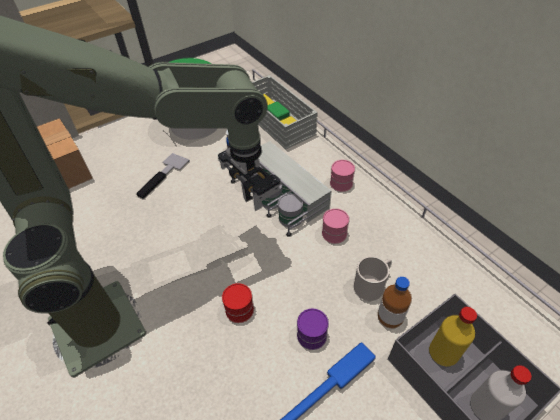

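```bash
python3 -m creep '[{"offset":[-0.03,0,0.04],"yaw":0,"fingers":40},{"offset":[-0.03,0,0.04],"yaw":0,"fingers":40},{"offset":[-0.03,-0.03,0],"yaw":0,"fingers":40},{"offset":[0,-0.03,0],"yaw":0,"fingers":40},{"offset":[0,0,0],"yaw":0,"fingers":40},{"offset":[0,0,0],"yaw":0,"fingers":40}]' | sed -n '2p;4p';python3 st.py
python3 - <<'E'
from h import *
s=snapshot("side");t=snapshot("top")
a=cv2.resize(s[130:260,210:370],(800,650))[:600];cv2.imwrite("pics/s14.png",a)
cv2.imwrite("pics/t14.png",cv2.resize(t[150:310,170:400],None,fx=3.4,fy=3.4,interpolation=cv2.INTER_CUBIC))
E
```

```text
tcp_pos: [390.4, -66.7, 228.2]
contact_force: [0.0, 0.5, -0.4]
t 27.6 tcp [390.4 -66.7 228.2] rack -179.9 -151.9 jawdir -86.8 tilt [-0.002  0.002] F [ 0.02  0.46 -0.42] w 37.7 j [-0.39 -0.21  1.91  0.    1.44  1.13]
```

View pics/s14.png

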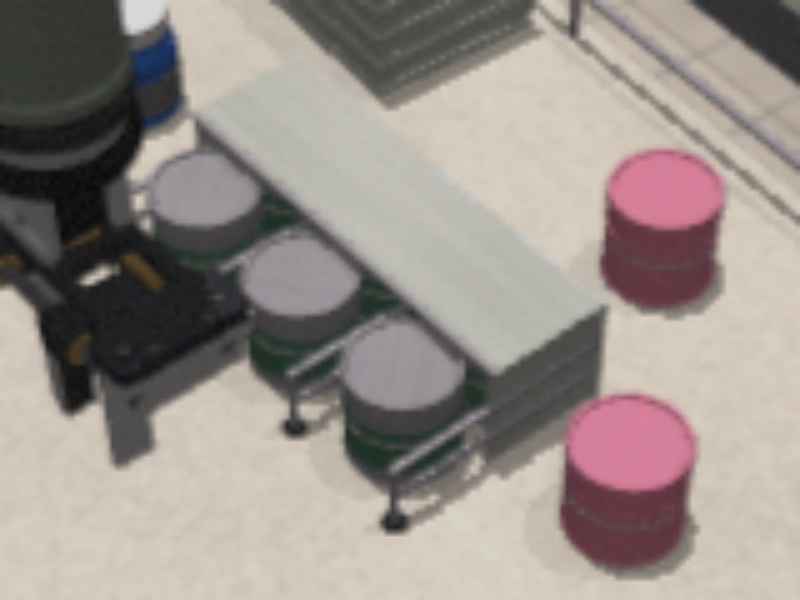

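View pics/t14.png

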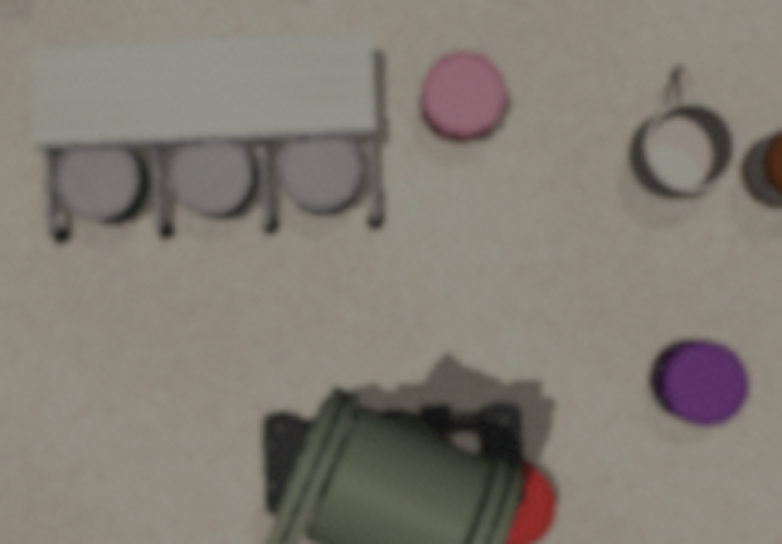

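The side and top views show all three front positions filled with upright tins inside the mouth. The spare is in the right lane: lid at (322,174) in the top crop, post feet at row 220. The bystanders are where they were, and the arm touches nothing. Handing in.

```bash
python3 -c "from workcell import sign_off; print(sign_off())"
```

```text
the job is handed in; nothing more can be done
None
```

The spare tin is in the right-hand lane, fully inside the rack's mouth. I handed the job in at about 27.6 s of the 72 s allowed.

- **Feeling the lanes:** I pressed the front tins with the fingertips.
  - **Left lane:** it resisted with steadily rising force up to 8 N.
  - **Middle lane:** it stopped hard after about 5 mm. I pressed this one up to 13 N before backing off, which is firmer than I wanted.
  - **Right lane:** it slid on at 1 to 2 N, and I eased it in by about 25 mm.
- **Sliding the spare:** I pushed the grey-and-green tin low between the fingertips, never gripping it, to the mouth of the right lane. I then pushed it in so that it drove the front tin back. The two tins together slid at 3 to 5 N, and the lane stopped at the predicted depth with the force rising to 9 N.
- **Last checks:** The wrist, side and top pictures show all three front tins upright and inside the mouth. The things in view there stood where they were, and the gripper was clear.
- **Less certain:**
  - The left lane's stop was not clean: finger friction was pressing that tin down as I pushed. I rest that lane on the right one being the only lane that gave.
  - The same friction raised the push force to about 9 N for a moment during the insertion. I eased it by raising the fingers slightly, and for a few rows they pulled up on the spare with up to 3.4 N, close to its weight. I saw no sign that it lifted.
  - The camera estimates of position disagreed with each other by 2 to 5 mm, up to about 11 mm for the left lane's tin.

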